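# Function check of a roller-lever interlock switch

### The arm

A 6-joint arm with a two-finger parallel gripper is mounted at the origin on the work surface. World frame = base frame: x ahead of the robot, y to its left, z up, the work surface at z = 0. Lengths are in m, angles in rad, forces in N, time in s.
With the tool pointing down it reaches from about 0.325 to 0.925 m from the base axis. Payload 3.1 kg.
Tool frame: the origin (TCP) lies at the very end of the fingers, on their centre line; the grasp point (between the pads) lies 19 mm behind it; y points along the fingers, z is the direction in which the jaws open and shut, and the axes are right-handed (so a half turn about y gives the same grasp; the last joint's range is limited). The gripper opens to 85 mm and grips with 20 to 120 N. Pads are 22 mm wide; open, the fingers measure 114 mm over their backs; the gripper's body (76 mm by 85 mm) begins 54 mm behind the grasp point. The pads swing forward as they close: fully open they stand 13 mm farther back than shut.
Start: joints at [-1.343, 0.217, 1.613, -0, 1.311, -0.112], TCP at [0.208, -0.589, 0.231] pointing down, gripper open.
Joint ranges: [-2.75, 2.75], [-0.78, 2.1], [0.31, 2.55], [-1.13, 4.27], [0.13, 2.63], [-2.58, 2.58]. Speed limits (rad/s): [2.79, 2.79, 3.14, 3.14, 3.14, 3.14].

### API

Orientations are given as a unit quaternion [w, x, y, z].
In Python, from bench import * gives the robot as it stands.
- The arm moves only by the shell command python3 -m inch 'ROWS' [FORCE]. ROWS is JSON, a list of rows, each an object with "angular": the turn, a rotation vector about the world's x, y, z each as a share of pi rad, from -1 to 1, a list of three; "travel": the shift along the world's x, y, z each as a share of 0.4 m, from -1 to 1, a list of three; "jaw": the gripper's target within -1 to 1 (shut at 1, half-way at 0, fully open at -1). In form: [{"angular": [rx, ry, rz], "travel": [dx, dy, dz], "jaw": jaw}, ...]. A call has exactly 8 rows; each row is the pose to reach, as a shift and turn from the pose commanded when the call began, turning the shorter way round; what a row does not reach only later rows make up. A row lasts 1/10 s, in which the tool goes at most 50 mm and 8.59 degrees, less where a joint would pass 70% of its speed; a pose out of reach is approached as far as the arm can. A call with a number of a shift or a turn outside -1 to 1 is refused whole. A call with a gripper value outside its range is refused whole. The fingers move at their own pace and stop on an object; FORCE is the grip in N (left out, the last holds). Time passes only in rows, so rows that repeat a pose let the fingers close, or fill a call up. It gives the time, the measured TCP pose, the force and the opening at its end, in the units of the state.
- sense(): the state, without advancing time (a new reading comes with each control period).
- capture(name): name is "side" or "top"; returns the picture (420x560x3 uint8, red, green, blue); there is no depth.
- camera_model(name): a dict with "fx", "fy", "cx", "cy" (pixels), "R" (3x3) and "t" (3): a world point X has camera coordinates R X + t. Camera axes: x right, y down, z forward; pixel columns grow to the right and rows downward; lengths in m; the calibration is good to about 2 mm. A picture is of the moment at which its call begins. camera_model takes no time and is no camera call.
- finish_job(): hands the job in, once; it reports no verdict.
The state is a dict: "time_s": time; "qpos": joint angles; "qd": joint speeds; "tau": joint torques, N m; "tcp_pos": TCP position; "orientation": TCP orientation; "wrist_force": force on the tool from outside, world axes, zero at the start; "ft_torque": the same for the moment, N m; "finger_gap": finger opening in m.
Only numpy, scipy, OpenCV 4.12 (cv2) and the standard library are available. Lean on these libraries where they do the work, as an engineer would, in place of code of your own. Each camera call takes 0.05 s, during which the arm holds its last target.

### The job

Three door interlock switches of the examination cabinet are screwed down on the desk for a function check. Check the roller-lever one: push its upright roller arm sideways, either way, until it leans about 35 degrees and has tripped, hold it there for a second, then let it spring back upright and move clear. Do not operate the wobble-stick switch or the plunger switch.

Things in the scene. Friction and masses are not known exactly. Their poses are not given: they have to be found in the camera images.
- roller_arm (a joint): Lean of the roller arm, rad: 0 upright (sprung there from both sides), positive leans to +y of roller's frame. It trips beyond 0.40 either way (roller 27 mm sideways); 35 degrees is 0.61 (40 mm); hard stops at 1.05. Spring 0.5 N m per rad, 4 to 5 N at the roller at 35 degrees. Pivot level, 70 mm below the roller's centre. Its switch: a grey housing 42 x 42, 80 mm high, on a plate 110 x 90 x 10 mm.
- roller (a point): Centre of the black roller, 26 mm diameter, 14 mm wide, atop a flat steel arm 14 mm wide, 6 mm thick; 134 mm above the desk when upright. x: level, along the axle and pivot, away from the housing, whose middle is 46 mm behind in -x; y: the way the arm swings; z: up along the arm; the frame leans with the arm. The switch stands at any of three places, turned up to 40 degrees.
- stick_tip (a point): Leave alone: tip ball, 12 mm diameter, of a thin round sprung wobble stick (6 mm rod) upright in the middle of another switch's top; tip centre 165 mm above the desk. Same housing and plate as the roller-lever switch.
- plunger_top (a point): Leave alone: top of a short steel push plunger, 14 mm diameter, in the middle of the third switch's top, 108 mm above the desk. Same housing and plate. The switches' middles are at least 200 mm apart. Only a remote control and a loupe, under 40 mm high, lie near, beyond the switches as seen from the robot.

How it is judged:
On the way:
1. the roller arm is leant past its trip point (0.40 rad, either way) and held there for half a second ((value of joint roller_arm above 0.4 rad or value of joint roller_arm below -0.4 rad)), for 0.5 s.
At the end, for the whole second after the job is handed in: The roller arm has sprung back to within 0.1 rad of upright; the wobble stick's tip is within 15 mm, and the plunger's top within 3 mm, of where they were at the start (value of joint roller_arm between -0.1 and 0.1 rad and distance of stick_tip from where it was at the start of the episode below 0.015 m and distance of plunger_top from where it was at the start of the episode below 0.003 m); the robot touches nothing.
It fails at once if the wobble stick is deflected (tip moved more than 15 mm) (distance of stick_tip from where it was at the start of the episode above 0.015 m).
It fails at once if the plunger is pressed (more than 3 mm) (distance of plunger_top from where it was at the start of the episode above 0.003 m).
It also fails if it takes over 35 s, if anything falls off the work surface, if the arm or the gripper's body presses on something with over 40 N, if the wrist force passes 120 N, or if a joint passes its speed limit or range.

## Working session

There is one attempt and no reset: what is moved stays moved. The work goes in short steps, Python scripts to look and compute and a shell command to move; the robot and the scene stay as the last step left them, time stands still between calls to the robot, and variables do not carry over. Pictures are saved under pics/ and viewed, and the job is handed in when it is done.

```bash
mkdir -p pics; python3 - <<'E'
from bench import *
import cv2
for n in("side","top"):
    cv2.imwrite(f"pics/{n}0.png",capture(n)[:,:,::-1]); m=camera_model(n); print(n,m)
print(sense())
E
```

```text
side {'fx': 424.9348788988142, 'fy': 424.9348788988142, 'cx': 281.56152657050444, 'cy': 210.22938604348624, 'R': array([[ 0.97602557, -0.2173501 , -0.01153369],
       [-0.13166939, -0.54741551, -0.8264378 ],
       [ 0.17331261,  0.80814306, -0.56290988]]), 't': array([-0.54339978,  0.19027023,  0.94001174])}
top {'fx': 478.44107976388017, 'fy': 478.44107976388017, 'cx': 285.48622126364586, 'cy': 215.27136647872481, 'R': array([[-0.00959144, -0.99954167, -0.02871343],
       [-0.99018084,  0.0134986 , -0.13913914],
       [ 0.13946296,  0.02709694, -0.98985647]]), 't': array([0.02394131, 0.59533192, 1.07115242])}
{'time_s': 0.1, 'qpos': array([-1.34318832e+00,  2.17679945e-01,  1.61481170e+00, -3.29430138e-07,
        1.31131593e+00, -1.12222530e-01]), 'qd': array([-0.00043133, -0.0008606 , -0.00399135, -0.00087265,  0.00054897,
       -0.00014786]), 'tau': array([-1.44891445e-03, -3.98084199e+01, -3.04969311e+01, -1.34166917e-04,
        4.28746658e-03, -1.38759574e-05]), 'tcp_pos': array([ 0.20816574, -0.5885144 ,  0.23007824]), 'orientation': array([ 0.11952563, -0.11961616,  0.69770516, -0.69614159]), 'wrist_force': array([ 0.02290883, -0.45509644, -0.00548022]), 'ft_torque': array([ 0.04226297,  0.00174477, -0.00655701]), 'finger_gap': 0.08516362386409064}
```

View pics/side0.png

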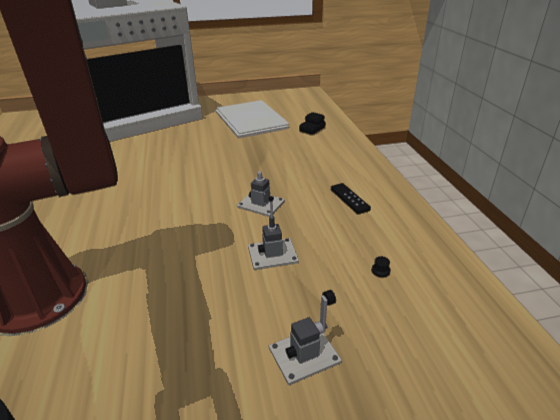

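View pics/top0.png

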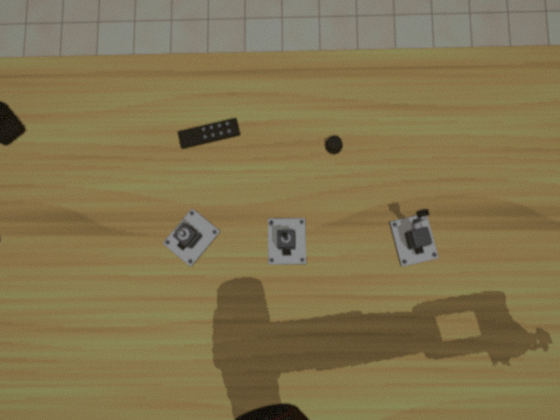

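The side view shows the roller at about (329,298) and its housing at about (306,338). In the top view the roller is at about (422,213) and the plate at about (413,240). The stick switch is in the middle and the plunger switch is farthest. I'll measure these now.

```bash
cat > h.py <<'E'
import numpy as np
from bench import camera_model
def ray(n,u,v):
    m=camera_model(n);R=np.array(m['R']);t=np.array(m['t'])
    return -R.T@t, R.T@np.array([(u-m['cx'])/m['fx'],(v-m['cy'])/m['fy'],1])
def plane(n,p,z):
    c,d=ray(n,*p); return c+d*(z-c[2])/d[2]
def tri(ps,pt):
    c1,d1=ray('side',*ps);c2,d2=ray('top',*pt)
    s=np.linalg.lstsq(np.c_[d1,-d2],c2-c1,rcond=None)[0]
    a=c1+s[0]*d1;b=c2+s[1]*d2
    return (a+b)/2,np.linalg.norm(a-b)
E
python3 - <<'E'
import cv2,numpy as np
from h import *
t=cv2.imread('pics/top0.png');s=cv2.imread('pics/side0.png')
def blobs(im,x0,y0,x1,y1,f,mn):
    r=im[y0:y1,x0:x1].astype(int);m=f(r).astype(np.uint8)
    n,l,st,c=cv2.connectedComponentsWithStats(m)
    return [(st[i],c[i]+[x0,y0]) for i in range(1,n) if st[i][4]>=mn]
dark=lambda r:r.max(2)<45
for st,c in blobs(s,315,285,345,310,dark,20):print('side roller',st,c); rs=c
for st,c in blobs(t,412,203,435,221,dark,20):print('top roller',st,c); rt=c
print(tri(rs,rt), plane('top',rt,.134),plane('side',rs,.134))
plate=lambda r:(r.min(2)>125)&(r.max(2)-r.min(2)<25)
for nm,(x0,x1) in dict(roller=(380,450),stick=(255,318),plunger=(155,230)).items():
    r=t[200:275,x0:x1].astype(int);m=plate(r).astype(np.uint8)
    pts=cv2.findNonZero(m);h=cv2.convexHull(pts)
    rect=cv2.minAreaRect(h);b=cv2.boxPoints(rect)+[x0,200]
    w=np.array([plane('top',p,.01) for p in b]);e=np.diff(np.r_[w,w[:1]],axis=0)
    print(nm,'centre',w.mean(0).round(4),'sides',np.linalg.norm(e,axis=1).round(3),'ang',np.degrees(np.arctan2(e[:,1],e[:,0])).round(1))
a=cv2.resize(t[195:275,380:460],(480,480),interpolation=2);b=cv2.resize(s[280:390,260:370],(480,480),interpolation=2)
cv2.imwrite('pics/crop.png',np.hstack([a[:,:390],b[:,:400]]))
E
```

```text
side roller [  8   5  13  15 115] [329.57391304 296.94782609]
top roller [ 5  7 11  7 48] [422.02083333 212.6875    ]
(array([ 0.58367631, -0.27417307,  0.13533523]), np.float64(0.0006411675305164963)) [ 0.58418526 -0.27458879  0.134     ] [ 0.58381317 -0.27294766  0.134     ]
roller centre [ 0.5393 -0.2852  0.01  ] sides [0.087 0.106 0.086 0.106] ang [ -76.6 -169.   103.3   11.6]
stick centre [0.5396 0.0164 0.01  ] sides [0.088 0.105 0.086 0.105] ang [ -88.6 -178.8   91.5    1.9]
plunger centre [0.5509 0.2448 0.01  ] sides [0.106 0.085 0.105 0.085] ang [ -39.7 -130.3  140.    50.3]
```

View pics/crop.png

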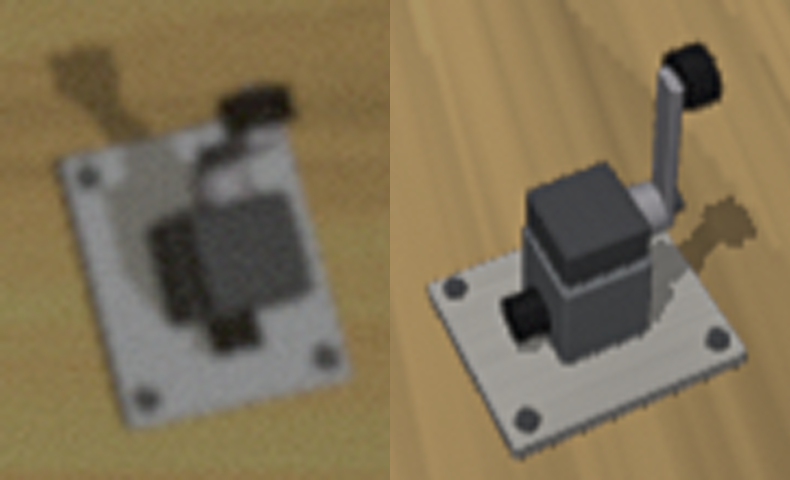

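```bash
python3 - <<'E'
from bench import *
import numpy as np
from scipy.spatial.transform import Rotation as R
s=sense();q=s['orientation'];M=R.from_quat([*q[1:],q[0]]).as_matrix();print(M.round(3))
for c in 'xyz':
    v=M[:,'xyz'.index(c)];print(c,np.degrees(np.arctan2(v[1],v[0])))
th=np.radians(13);n=np.array([-np.sin(th),np.cos(th)]);r=np.array([.584,-.274])
p0=s['tcp_pos']
for d in(-.065,-.03,-.012,0,.012,.029,.035):
    x=r+n*d+.003*np.array([np.cos(th),np.sin(th)]);print(d,x.round(4),((x-p0[:2])/.4).round(4))
print((0.114-p0[2])/.4)
E
```

```text
[[-0.943 -0.001  0.333]
 [-0.333  0.002 -0.943]
 [-0.    -1.    -0.002]]
x -160.52915507163738
y 103.04921476701004
z -70.52912383089105
-0.065 [ 0.6015 -0.3367] [0.9834 0.6296]
-0.03 [ 0.5937 -0.3026] [0.9638 0.7149]
-0.012 [ 0.5896 -0.285 ] [0.9536 0.7587]
0 [ 0.5869 -0.2733] [0.9469 0.788 ]
0.012 [ 0.5842 -0.2616] [0.9401 0.8172]
0.029 [ 0.5804 -0.2451] [0.9306 0.8586]
0.035 [ 0.579  -0.2392] [0.9272 0.8732]
-0.29019560128504873
```

```bash
python3 -m inch '[{"angular":[0,0,-0.036],"travel":[0.1,0.06,0],"jaw":1},{"angular":[0,0,-0.036],"travel":[0.2,0.12,0],"jaw":1},{"angular":[0,0,-0.036],"travel":[0.3,0.18,0],"jaw":1},{"angular":[0,0,-0.036],"travel":[0.4,0.24,0],"jaw":1},{"angular":[0,0,-0.036],"travel":[0.5,0.3,0],"jaw":1},{"angular":[0,0,-0.036],"travel":[0.6,0.36,0],"jaw":1},{"angular":[0,0,-0.036],"travel":[0.7,0.42,0],"jaw":1},{"angular":[0,0,-0.036],"travel":[0.75,0.45,0],"jaw":1}]' 40
```

```text
time_s: 0.9
tcp_pos: [0.511, -0.4064, 0.2306]
orientation: [0.081, -0.081, 0.703, -0.702]
wrist_force: [-0.2, 0.1, 0.4]
finger_gap: -0.0003
```

```bash
python3 -m inch '[{"angular":[0,0,0],"travel":[0.08,0.04,0],"jaw":1},{"angular":[0,0,0],"travel":[0.16,0.08,0],"jaw":1},{"angular":[0,0,0],"travel":[0.235,0.12,-0.05],"jaw":1},{"angular":[0,0,0],"travel":[0.235,0.14,-0.12],"jaw":1},{"angular":[0,0,0],"travel":[0.235,0.14,-0.2],"jaw":1},{"angular":[0,0,0],"travel":[0.235,0.14,-0.26],"jaw":1},{"angular":[0,0,0],"travel":[0.235,0.14,-0.29],"jaw":1},{"angular":[0,0,0],"travel":[0.235,0.14,-0.29],"jaw":1}]'
python3 - <<'E'
from bench import *
import cv2,numpy as np
a=capture('side')[:,:,::-1];b=capture('top')[:,:,::-1]
cv2.imwrite('pics/c1.png',np.hstack([cv2.resize(a[220:400,230:410],(400,400)),cv2.resize(b[170:300,350:480],(400,400))]))
print(sense())
E
```

```text
time_s: 1.7
tcp_pos: [0.6005, -0.352, 0.112]
orientation: [0.078, -0.082, 0.704, -0.701]
wrist_force: [0.2, -0.6, 0.8]
finger_gap: 0.0002
{'time_s': 1.8, 'qpos': array([-6.31123818e-01,  4.74649703e-01,  1.50507847e+00,  6.49687091e-06,
        1.16085605e+00,  7.13276248e-01]), 'qd': array([ 0.00069204, -0.02121196, -0.02620503, -0.00073046, -0.00325633,
        0.0009721 ]), 'tau': array([ 8.54579522e-02, -4.64558566e+01, -2.71461707e+01,  3.41195104e-03,
        5.36624808e-02,  3.36379692e-06]), 'tcp_pos': array([ 0.60268719, -0.35376228,  0.1160612 ]), 'orientation': array([-0.08013509,  0.07960774, -0.70234127,  0.70282125]), 'wrist_force': array([ 0.5146513 , -0.58100389,  0.87680024]), 'ft_torque': array([-0.02749544, -0.03400156, -0.08027624]), 'finger_gap': -0.00040153592471199644}
```

View pics/c1.png

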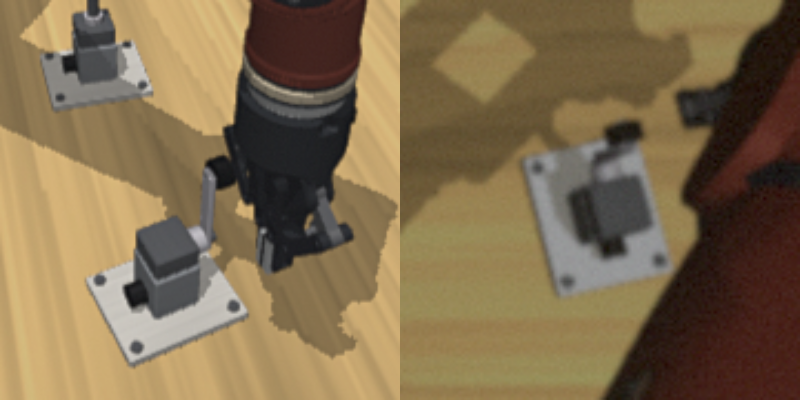

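The side crop shows the shut fingers beside the upright roller, on its -y side, with nothing touching. I'll push in stages along roller +y, (-0.225, 0.974).

```bash
python3 -m inch '[{"angular":[0,0,0],"travel":[-0.005,0.02,0],"jaw":1},{"angular":[0,0,0],"travel":[-0.01,0.04,0],"jaw":1},{"angular":[0,0,0],"travel":[-0.014,0.06,0],"jaw":1},{"angular":[0,0,0],"travel":[-0.018,0.08,0],"jaw":1},{"angular":[0,0,0],"travel":[-0.023,0.1,0],"jaw":1},{"angular":[0,0,0],"travel":[-0.028,0.12,0],"jaw":1},{"angular":[0,0,0],"travel":[-0.032,0.14,0],"jaw":1},{"angular":[0,0,0],"travel":[-0.032,0.14,0],"jaw":1}]'
cat > look.py <<'E'
from bench import *
import cv2,numpy as np,sys
a=capture('side')[:,:,::-1];b=capture('top')[:,:,::-1];n=sys.argv[1]
cv2.imwrite(f'pics/{n}_s.png',a);cv2.imwrite(f'pics/{n}_t.png',b)
cv2.imwrite(f'pics/{n}.png',np.hstack([cv2.resize(a[240:380,260:400],(400,400)),cv2.resize(b[170:300,350:480],(400,400))]))
s=sense();print(s['time_s'],s['tcp_pos'],s['wrist_force'],s['ft_torque'])
E
python3 look.py c2
```

```text
time_s: 2.6
tcp_pos: [0.5893, -0.2961, 0.1153]
orientation: [0.08, -0.08, 0.703, -0.702]
wrist_force: [-0.0, -0.1, 0.9]
finger_gap: 0.0002
2.7 [ 0.58959977 -0.29718485  0.11533484] [ 0.97397921 -0.3781518   0.4670149 ] [ 0.01141028 -0.03540292  0.01774827]
```

View pics/c2.png

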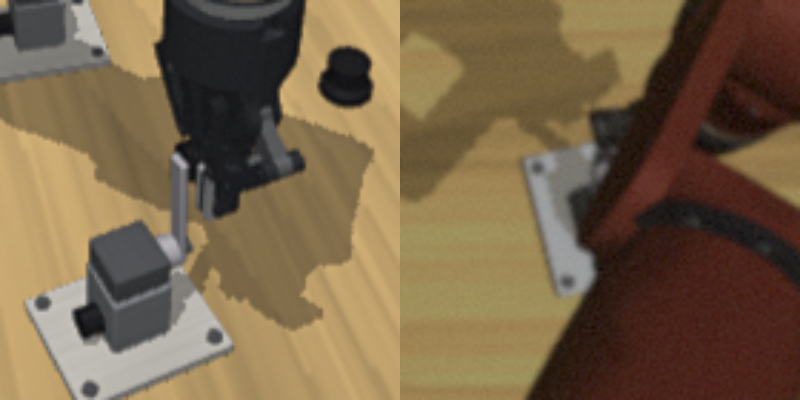

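No contact yet at d≈-24 mm: the force is within noise and the arm is upright. Next stage is +26 mm.

```bash
python3 -m inch '[{"angular":[0,0,0],"travel":[-0.0025,0.01,0],"jaw":1},{"angular":[0,0,0],"travel":[-0.005,0.02,0],"jaw":1},{"angular":[0,0,0],"travel":[-0.007,0.03,0],"jaw":1},{"angular":[0,0,0],"travel":[-0.009,0.04,0],"jaw":1},{"angular":[0,0,0],"travel":[-0.012,0.05,0],"jaw":1},{"angular":[0,0,0],"travel":[-0.014,0.06,0],"jaw":1},{"angular":[0,0,0],"travel":[-0.015,0.065,0],"jaw":1},{"angular":[0,0,0],"travel":[-0.015,0.065,0],"jaw":1}]'
python3 look.py c3
```

```text
time_s: 3.5
tcp_pos: [0.5831, -0.2713, 0.1149]
orientation: [-0.08, 0.08, -0.702, 0.703]
wrist_force: [0.1, -4.1, -2.8]
finger_gap: 0.0001
3.6 [ 0.58325228 -0.27152532  0.11505911] [ 0.67745306 -4.28545884 -3.60857456] [-0.65175188 -0.10127432  0.00744242]
```

View pics/c3.png

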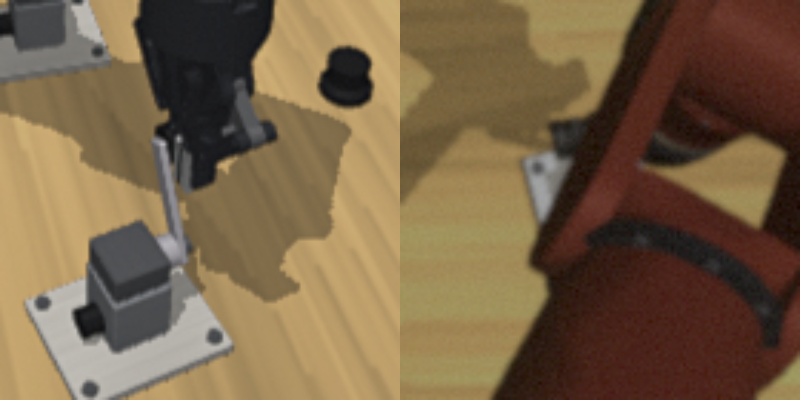

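```bash
cat > lean.py <<'E'
import numpy as np
from h import *
th=np.radians(13);ex=np.array([np.cos(th),np.sin(th),0]);ey=np.array([-np.sin(th),np.cos(th),0])
r=np.array([.584,-.274,.134])
def sw(u,v,off):
    c,d=ray('side',u,v);o=r+off*ex;s=ex@(o-c)/(ex@d);p=c+s*d-r;return ey@p,p[2]+.134
f=lambda x,y:(260+x*.35,240+y*.35)
for off in(-.012,-.008):
    t0=sw(*f(180,157),off);t1=sw(*f(159,144),off);b=sw(*f(184,246),off)
    print(off,t0,t1,b,'lean',[np.degrees(np.arctan2(t[0]-b[0],t[1]-b[1])).round(1) for t in(t0,t1)])
E
python3 lean.py
python3 - <<'E'
import cv2
a=cv2.imread('pics/c3_s.png');b=cv2.imread('pics/c2_s.png')
import numpy as np
cv2.imwrite('pics/c3z.png',np.hstack([cv2.resize(i[280:340,300:350],(400,480),interpolation=2) for i in(b,a)]))
E
```

```text
-0.012 (np.float64(0.0038499891580268206), np.float64(0.14178517839992966)) (np.float64(0.029057874268606253), np.float64(0.13019287816284764)) (np.float64(-0.00710284883610202), np.float64(0.07284264295499732)) lean [np.float64(9.0), np.float64(32.2)]
-0.008 (np.float64(0.01008869849923443), np.float64(0.13428151025084922)) (np.float64(0.03564794719581091), np.float64(0.12252762913685555)) (np.float64(-0.0010168071390692795), np.float64(0.06437800975964658)) lean [np.float64(9.0), np.float64(32.2)]
```

View pics/c3z.png

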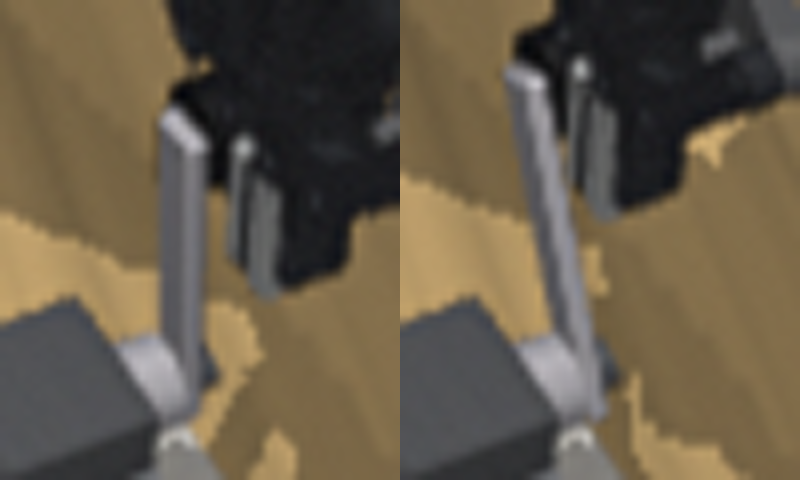

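Comparing the arm tip across the first picture, c2 and c3, its top is at (324.6,297), (323.1,295.6) and (315.6,289.4). That is a sideways shift of about 29 mm, a lean of roughly 25°. It agrees with contact near d=-27 mm. Next I push 11 mm more for 35° and hold.

```bash
python3 -m inch '[{"angular":[0,0,0],"travel":[-0.002,0.01,0],"jaw":1},{"angular":[0,0,0],"travel":[-0.004,0.018,0],"jaw":1},{"angular":[0,0,0],"travel":[-0.006,0.027,0],"jaw":1},{"angular":[0,0,0],"travel":[-0.006,0.027,0],"jaw":1},{"angular":[0,0,0],"travel":[-0.006,0.027,0],"jaw":1},{"angular":[0,0,0],"travel":[-0.006,0.027,0],"jaw":1},{"angular":[0,0,0],"travel":[-0.006,0.027,0],"jaw":1},{"angular":[0,0,0],"travel":[-0.006,0.027,0],"jaw":1}]'
python3 look.py c4
python3 - <<'E'
import cv2,numpy as np
I=[cv2.imread(f'pics/{n}.png') for n in('side0','c4_s')]
cv2.imwrite('pics/c4z.png',np.hstack([cv2.resize(i[280:340,300:350],(400,480),interpolation=2) for i in I]))
E
```

```text
time_s: 4.4
tcp_pos: [0.5814, -0.2611, 0.1159]
orientation: [-0.08, 0.08, -0.702, 0.703]
wrist_force: [-0.1, -4.9, -0.8]
finger_gap: 0.0001
4.5 [ 0.58139716 -0.26115877  0.11595468] [ 0.01534968 -5.04223463 -1.10168413] [-0.80669162 -0.12460516 -0.02923031]
```

View pics/c4z.png

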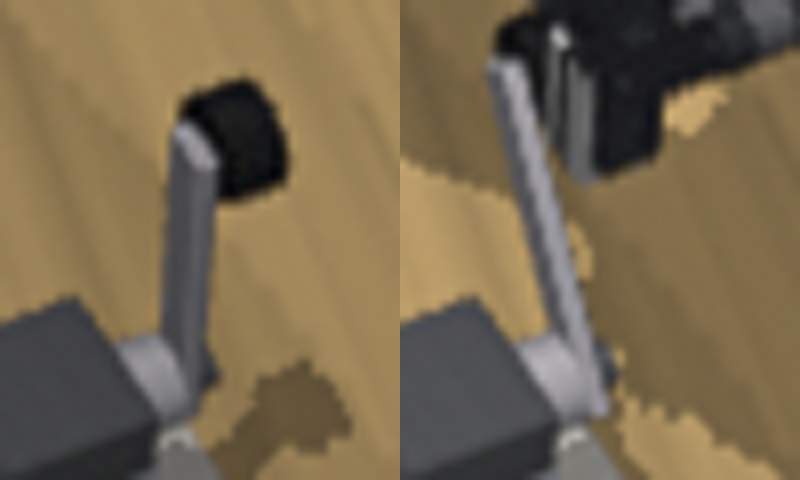

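```bash
python3 - <<'E'
import sys;sys.argv=['x']
from lean import *
g=lambda x,y:(300+x/8,280+y/8)
print('---')
for off in(-.01,):
  b=sw(*g(185,400),off)
  for p in((195,142),(105,66)):
    t=sw(*g(*p),off);print(p,np.round(t,4),np.degrees(np.arctan2(t[0]-b[0],t[1]-b[1])).round(1))
E
```

```text
-0.012 (np.float64(0.0038499891580268206), np.float64(0.14178517839992966)) (np.float64(0.029057874268606253), np.float64(0.13019287816284764)) (np.float64(-0.00710284883610202), np.float64(0.07284264295499732)) lean [np.float64(9.0), np.float64(32.2)]
-0.008 (np.float64(0.01008869849923443), np.float64(0.13428151025084922)) (np.float64(0.03564794719581091), np.float64(0.12252762913685555)) (np.float64(-0.0010168071390692795), np.float64(0.06437800975964658)) lean [np.float64(9.0), np.float64(32.2)]
---
(195, 142) [0.002  0.1357] 1.9
(105, 66) [0.0416 0.1236] 31.4
```

The lean is 31 to 34°: the tip shifted 40 mm sideways and dropped 12 mm, with 5 N on the wrist. That is well past the trip point, so I'll hold a further 0.8 s.

```bash
python3 -m inch '[{"angular":[0,0,0],"travel":[0,0.003,0],"jaw":1},{"angular":[0,0,0],"travel":[0,0.003,0],"jaw":1},{"angular":[0,0,0],"travel":[0,0.003,0],"jaw":1},{"angular":[0,0,0],"travel":[0,0.003,0],"jaw":1},{"angular":[0,0,0],"travel":[0,0.003,0],"jaw":1},{"angular":[0,0,0],"travel":[0,0.003,0],"jaw":1},{"angular":[0,0,0],"travel":[0,0.003,0],"jaw":1},{"angular":[0,0,0],"travel":[0,0.003,0],"jaw":1}]'
python3 -m inch '[{"angular":[0,0,0],"travel":[0.006,-0.03,0],"jaw":1},{"angular":[0,0,0],"travel":[0.014,-0.06,0],"jaw":1},{"angular":[0,0,0],"travel":[0.021,-0.09,0],"jaw":1},{"angular":[0,0,0],"travel":[0.03,-0.13,0],"jaw":1},{"angular":[0,0,0],"travel":[0.04,-0.18,0],"jaw":1},{"angular":[0,0,0],"travel":[0.055,-0.24,0],"jaw":1},{"angular":[0,0,0],"travel":[0.07,-0.32,0],"jaw":1},{"angular":[0,0,0],"travel":[0.09,-0.4,0],"jaw":1}]'
python3 -m inch '[{"angular":[0,0,0],"travel":[0,-0.04,0.04],"jaw":1},{"angular":[0,0,0],"travel":[0,-0.08,0.1],"jaw":1},{"angular":[0,0,0],"travel":[0,-0.1,0.15],"jaw":1},{"angular":[0,0,0],"travel":[0,-0.1,0.15],"jaw":1},{"angular":[0,0,0],"travel":[0,-0.1,0.15],"jaw":1},{"angular":[0,0,0],"travel":[0,-0.1,0.15],"jaw":1},{"angular":[0,0,0],"travel":[0,-0.1,0.15],"jaw":1},{"angular":[0,0,0],"travel":[0,-0.1,0.15],"jaw":1}]'
python3 look.py c5
```

```text
time_s: 5.3
tcp_pos: [0.5814, -0.26, 0.116]
orientation: [-0.08, 0.08, -0.702, 0.703]
wrist_force: [1.0, -5.8, -1.7]
finger_gap: -0.0002
time_s: 6.1
tcp_pos: [0.6168, -0.4204, 0.1143]
orientation: [0.08, -0.08, 0.703, -0.702]
wrist_force: [0.4, -0.3, -0.6]
finger_gap: 0.0001
time_s: 6.9
tcp_pos: [0.6167, -0.4581, 0.1736]
orientation: [0.08, -0.081, 0.703, -0.702]
wrist_force: [-0.6, 0.0, 0.3]
finger_gap: 0.0001
7.0 [ 0.61694681 -0.45855363  0.17439446] [-0.37523141  0.21767864 -0.04918567] [0.02109771 0.02072044 0.00590359]
```

View pics/c5.png

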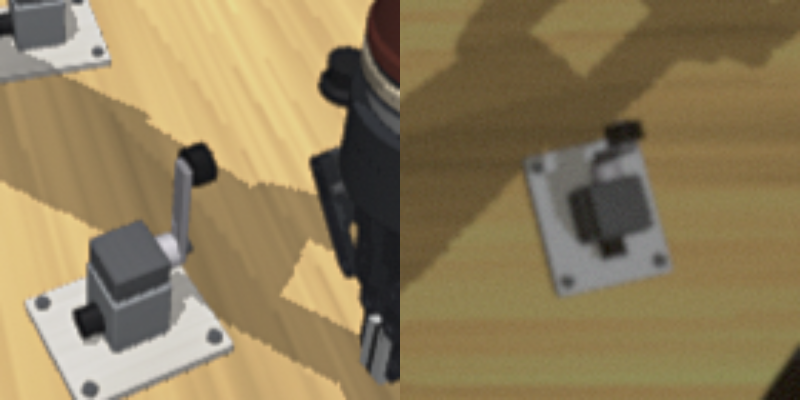

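View pics/c5_s.png

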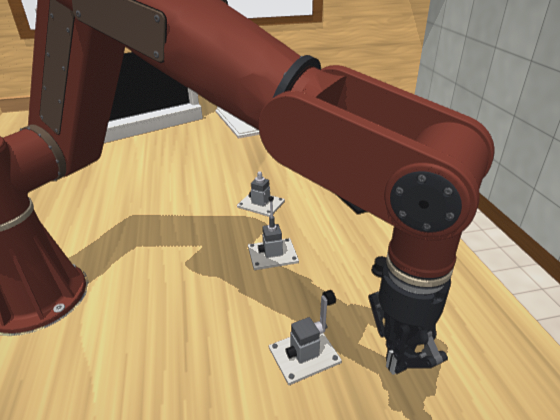

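The roller is back at (329,298) in the side view and (422,213) in the top view, so it is upright as at the start. The stick and plunger switches look unchanged, the gripper is clear, and the wrist force is within noise.

```bash
python3 -c "
from bench import *
print(finish_job())"
```

```text
the job is handed in; nothing more can be done
None
```

The roller-lever switch was checked and the job handed in at about 7 s of robot time; no verdict is reported.

- **Push and hold:** I leant the roller arm with the shut fingers towards its +y side and held it there for over 1 s. Its tip shifted about 40 mm sideways, with 5 to 6 N on the wrist.
- **Lean angle:** The lean was roughly 31 to 34° (0.54 to 0.6 rad), past the 0.40 rad trip point. The two image estimates differ: 31° from the arm's slope, about 34° from the tip's shift and drop.
- **Last checks:** After I backed away, the roller was at its starting pixels in both views, so it is upright. The gripper was clear with about 0.4 N on the wrist, which is noise.
- **Other switches:** The wobble stick and plunger looked unmoved, and the arm never went near them. I checked those two only by eye in the side view.

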